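# Pile a plaster dental set so that it ends level

### The job

Pile up the plaster dental set for packing: first set the yellow lower cast on the sloping top of the blue base where it stands, then the pink upper cast, teeth down, on the yellow cast's teeth. Centre each piece squarely on the one below with its front teeth towards the base's low end, so that the tilts cancel, nothing rocks and the pile's top ends level. Plaster chips: set each piece down gently until it rests before letting go, leave the base in its place, and do not disturb the bowl, the spatula or the bottle.

Things in the scene. Friction and masses are not known exactly. Their poses are not given: they have to be found in the camera images.
- base: Blue plaster base, a loose wedge-shaped block 100 (x) by 84 (y) mm, 0.6 kg, standing on the table. Origin at the centre of its underside, z up. Its flat top slopes down 14 degrees towards its own +x: 46 mm high at the -x end, 34 mm at the middle, 22 mm at the +x end (the low end).
- base_slope: Frame on the blue base, fixed to it: origin at the middle of the sloping top face (34 mm above the base's underside), x straight down the slope towards the low end, z square out of the slope.
- lower_cast: Yellow plaster lower jaw cast, loose, 0.2 kg, teeth up. Plinth 72 (x) by 58 (y) mm, parallel sides (y = +-29, x = -31 to 22) to grip. Origin at the centre of the underside, z square to it, +x to the front teeth. Plinth 22 mm high at the back, 26 mid, 30 in front: its top rises 7 degrees to the front. A horseshoe of flat-tipped teeth stands 8 mm above it, one missing.
- lower_front (a point): Point on the front face of the yellow cast, 36 mm from its origin along its x, 12 mm above its underside.
- lower_bite: Frame on the yellow cast, fixed to it: origin at the centre of the plane of its tooth tips (1 mm behind and 34 mm above the cast's origin), x towards the front teeth along that plane, z square out of it. It is turned 7 degrees from the cast's frame.
- upper_cast: Pink plaster upper jaw cast, loose, 0.2 kg, standing on its teeth. Origin at the centre of the tooth-tip plane, z square to it (up), +x to the front teeth. Teeth (horseshoe) fill the lowest 8 mm; above, a plinth 72 (x) by 58 (y) mm, parallel sides (y = +-29, x = -31 to 22) to grip. Top 32 mm above the tips at the back, 36 mid, 40 in front. A red line on top runs from the middle to the front edge.
- upper_front (a point): Point on the front face of the pink cast, 36 mm from its origin along its x, 20 mm above the plane of its tooth tips.
- upper_top: Frame on the pink cast, fixed to it: origin at the middle of its top face, z square out of that face; it points straight up when the finished pile is level.
- mixing_bowl: Green open mixing bowl, 116 mm across and 62 mm high, a bystander. Origin at the centre of its underside.
- spatula: Spatula, 190 mm long, lying flat, a bystander. Origin under its middle, x along it.
- spray_bottle: White bottle with a blue cap, 64 mm across and 170 mm high, a bystander. Origin at the centre of its underside.
Not all that is in view belongs to the job. There is more than one size of the lower_cast; the one meant has the size given above.

How it is judged:
On the way:
1. the yellow lower cast rests on the base's slope, centred, front teeth towards the low end, and is let go (x of lower_cast in the frame of base_slope between -0.014 and 0.014 m and y of lower_cast in the frame of base_slope between -0.013 and 0.013 m and z of lower_cast in the frame of base_slope between -0.004 and 0.004 m and angle between the x axis of lower_cast and the x axis of base_slope, either way round below 0.26 rad and angle between the z axis of lower_cast and the z axis of base_slope, either way round below 0.07 rad and x of lower_front in the frame of base_slope above 0 m and contact force between the fingers and lower_cast below 0.2 N and linear speed of lower_cast below 0.02 m/s), for 0.3 s.
At the end, for the whole second after the job is handed in: Yellow cast flat on the slope within 13 mm of its middle, pink cast's tooth tips on the yellow's within 9 mm, each turned at most 15 degrees, front teeth to the low end; top level within 4 degrees; base upright within 25 mm of its start; all let go and at rest (all of step 1 and x of upper_cast in the frame of lower_bite between -0.009 and 0.009 m and y of upper_cast in the frame of lower_bite between -0.009 and 0.009 m and z of upper_cast in the frame of lower_bite between -0.004 and 0.004 m and angle between the x axis of upper_cast and the x axis of lower_bite, either way round below 0.26 rad and x of upper_front in the frame of lower_bite above 0 m and angle between upper_top's own z axis and vertical below 0.07 rad and contact force between the fingers and upper_cast below 0.2 N and linear speed of each of upper_cast, base below 0.02 m/s and angular speed of each of lower_cast, upper_cast, base below 0.2 rad/s and distance of base from where it was at the start of the episode below 0.025 m and angle between base's own z axis and vertical below 0.04 rad); the robot touches nothing.
It fails at once if the bowl, the spatula or the bottle is moved more than 30 mm (distance of any of mixing_bowl, spatula, spray_bottle from where it was at the start of the episode above 0.03 m).
It fails at once if a cast is knocked or pressed hard (over 80 N) on the piece below (contact force between lower_cast and base above 80 N or contact force between upper_cast and lower_cast above 80 N).
It fails at once if a cast is dropped on the piece below (faster than 0.4 m/s within 25 mm of it) ((horizontal distance between lower_cast and base_slope below 0.03 m and z of lower_cast in the frame of base_slope below 0.025 m and linear speed of lower_cast above 0.4 m/s) or (horizontal distance between upper_cast and lower_bite below 0.03 m and z of upper_cast in the frame of lower_bite below 0.025 m and linear speed of upper_cast above 0.4 m/s)).
It fails at once if the base is shoved more than 40 mm (distance of base from where it was at the start of the episode above 0.04 m).
It also fails if it takes over 61 s, if anything falls off the work surface, if the arm or the gripper's body presses on something with over 40 N, if the wrist force passes 120 N, or if a joint passes its speed limit or range.

### The arm

A 7-joint arm with a two-finger parallel gripper is mounted at the origin on the work surface. World frame = base frame: x ahead of the robot, y to its left, z up, the work surface at z = 0. Lengths are in m, angles in rad, forces in N, time in s.
With the tool pointing down it reaches from about 0.425 to 0.95 m from the base axis. Payload 4.7 kg.
Tool frame: the origin (TCP) lies midway between the tips of the shut fingers; the grasp point (between the pads) lies 19 mm behind it; z points along the fingers, x is the direction in which the jaws open and shut, and the axes are right-handed (so a half turn about z gives the same grasp; the last joint's range is limited). The gripper opens to 85 mm and grips with 20 to 120 N. Pads are 22 mm wide; open, the fingers measure 114 mm over their backs; the gripper's body (76 mm by 85 mm) begins 54 mm behind the grasp point. The pads swing forward as they close: fully open they stand 13 mm farther back than shut.
Start: joints at [-1.285, 0.469, -0.049, 1.532, 0.024, 1.141, -0.082], TCP at [0.209, 0.642, 0.231] pointing down, gripper open.
Joint ranges: [-2.59, 2.59], [-0.33, 1.99], [-1.39, 1.29], [0.1, 2.45], [-1.04, 4.18], [0.21, 1.99], [-2.66, 2.66]. Speed limits (rad/s): [2.57, 2.57, 3.14, 3.14, 3.14, 3.14, 3.14].

### API

Orientations are given as a unit quaternion [w, x, y, z].
In Python, from workcell import manip gives the robot as it stands.
- The arm moves only by the shell command python3 -m inch 'ROWS' [FORCE]. ROWS is JSON, a list of rows, each a list of 3 entries, a list of its own where there are three numbers: the turn, a rotation vector about the tool's x, y, z in rad, then the shift along the tool's x, y, z in mm, then the finger opening in mm, from 0 to 85.4. In form: [[[ax, ay, az], [x, y, z], claw], ...]. A call has exactly 10 rows; each row is the pose to reach, as a shift and turn from the pose commanded when the call began, along the tool's axes at that moment; what a row does not reach only later rows make up. A row lasts 1/10 s, in which the tool goes at most 50 mm and 8.59 degrees, less where a joint would pass 70% of its speed; a pose out of reach is approached as far as the arm can. A call with a gripper value outside its range is refused whole. The fingers move at their own pace and stop on an object; FORCE is the grip in N (left out, the last holds). Time passes only in rows, so rows that repeat a pose let the fingers close, or fill a call up. It gives the time, the measured TCP pose, the force and the opening at its end, in the units of the state.
- manip.observe(): the state, without advancing time (a new reading comes with each control period).
- manip.grab_frame(name): name is "scene" or "top"; returns a dict with "color" (384x512x3 uint8, red, green, blue), "mtx" (3x3 intrinsics, pixels), "R" (3x3) and "t" (3): a world point X has camera coordinates R X + t. Camera axes: x right, y down, z forward; pixel columns grow to the right and rows downward; lengths in m; the calibration is good to about 2 mm. A picture is of the moment at which its call begins. There is no depth.
- manip.close_job(): hands the job in, once; it reports no verdict.
The state is a dict: "t": time; "q": joint angles; "joint_vel": joint speeds; "tau": joint torques, N m; "eef_pos": TCP position; "tool_rot": TCP orientation; "wrist_force": force on the tool from outside, world axes, zero at the start; "ft_torque": the same for the moment, N m; "width": finger opening in m.
Only numpy, scipy, OpenCV 4.12 (cv2) and the standard library are available. Lean on these libraries where they do the work, as an engineer would, in place of code of your own. Each camera call takes 0.05 s, during which the arm holds its last target.

## Working session

There is one attempt and no reset: what is moved stays moved. The work goes in short steps, Python scripts to look and compute and a shell command to move; the robot and the scene stay as the last step left them, time stands still between calls to the robot, and variables do not carry over. Pictures are saved under pics/ and viewed, and the job is handed in when it is done.

```bash
ls; mkdir -p pics; python3 - <<'E'
from workcell import manip
import cv2
s=manip.observe()
for k in s: print(k,s[k])
import pickle
d={}
for n in ("scene","top"):
    f=manip.grab_frame(n); d[n]=f
    cv2.imwrite(f"pics/{n}0.png",cv2.resize(f["color"][:,:,::-1],(800,600),interpolation=cv2.INTER_CUBIC))
    print(n,f["mtx"],f["R"],f["t"])
pickle.dump(d,open("f0.pkl","wb"))
E
```

```text
pics
t 0.0
q [-1.28490834  0.46945832 -0.04861471  1.53371091  0.02406708  1.1409892
 -0.08232143]
joint_vel [ 0.00011747 -0.00097274  0.00098986  0.0015198  -0.00160383  0.00109538
  0.00197633]
tau [-1.80785892e-04 -5.10308290e+01 -4.65124729e-02 -2.37715441e+01
  1.07533907e-02  7.51564396e-03  1.11120521e-06]
eef_pos [0.20877681 0.64127856 0.2302429 ]
tool_rot [ 5.95982468e-04  8.09197085e-01  5.87536463e-01 -7.91621292e-04]
wrist_force [-1.07772824 -0.33824769  0.94461238]
ft_torque [ 0.00534637 -0.03095343 -0.05930779]
width 0.08541574717182811
scene [[487.4744984    0.         264.86484604]
 [  0.         487.4744984  189.44723729]
 [  0.           0.           1.        ]] [[ 0.32999985  0.9439784  -0.00221002]
 [ 0.7781439  -0.27335064 -0.56548342]
 [-0.53440824  0.18488973 -0.8247567 ]] [-0.15512818 -0.36385085  1.4660754 ]
top [[346.55224566   0.         252.88485979]
 [  0.         346.55224566 192.68489273]
 [  0.           0.           1.        ]] [[ 9.88851008e-03 -9.99950345e-01  1.23502738e-03]
 [-9.96108173e-01 -9.95867740e-03 -8.75747264e-02]
 [ 8.75826771e-02 -3.64237306e-04 -9.96157187e-01]] [-0.02186988  0.52308925  1.0140557 ]
```

View pics/scene0.png

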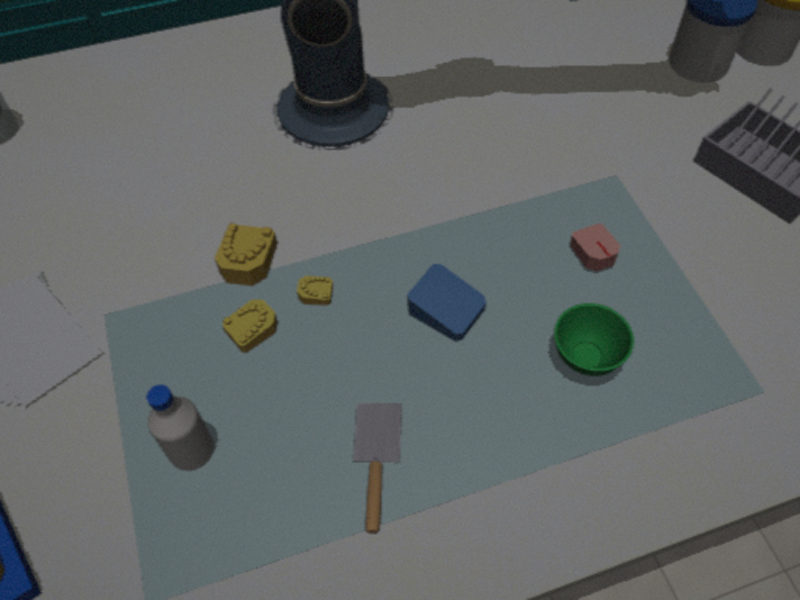

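View pics/top0.png

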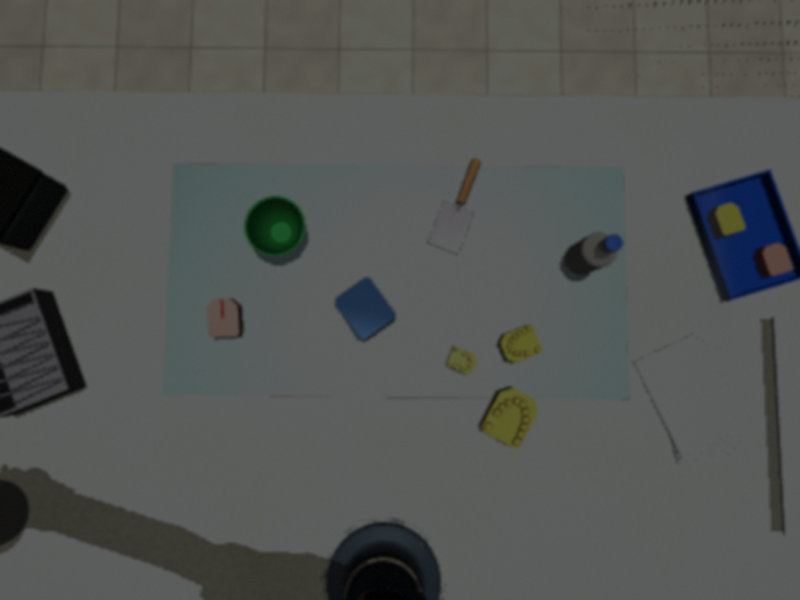

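```bash
cat > h.py <<'E'
import numpy as np, cv2, pickle
def ray(f,uv):
    d=np.linalg.inv(f["mtx"])@np.array([uv[0],uv[1],1.0]); R=f["R"];t=f["t"]
    return -R.T@t, R.T@d
def onz(f,uv,z):
    o,d=ray(f,uv); return o+d*(z-o[2])/d[2]
def proj(f,X):
    c=f["R"]@np.asarray(X,float)+f["t"]; p=f["mtx"]@c; return p[:2]/p[2]
def tri(fa,ua,fb,ub):
    o1,d1=ray(fa,ua);o2,d2=ray(fb,ub);d1=d1/np.linalg.norm(d1);d2=d2/np.linalg.norm(d2)
    A=np.stack([d1,-d2],1);s=np.linalg.lstsq(A,o2-o1,rcond=None)[0]
    p,q=o1+s[0]*d1,o2+s[1]*d2; return (p+q)/2,np.linalg.norm(p-q)
def hsv(f): return cv2.cvtColor(f["color"],cv2.COLOR_RGB2HSV)
def crop(f,u,v,w,h,k=8):
    return cv2.resize(f["color"][v:v+h,u:u+w,::-1],(w*k,h*k),interpolation=cv2.INTER_CUBIC)
E
python3 - <<'E'
from h import *
d=pickle.load(open("f0.pkl","rb"))
# yellow & pink & blue blobs
for n in d:
    H=hsv(d[n])
    for c,lo,hi in (("yel",(20,110,60),(35,255,255)),("blue",(100,90,40),(125,255,255)),("pink",(0,60,80),(12,200,255)),("pink2",(170,60,80),(180,200,255)),("green",(50,150,30),(75,255,255))):
        m=cv2.inRange(H,lo,hi)
        k,l,st,ce=cv2.connectedComponentsWithStats(m)
        for i in range(1,k):
            if st[i,4]>60:
                w=onz(d[n],ce[i],0.03); print(n,c,st[i],ce[i].round(1),w.round(3))
a=d["scene"];b=d["top"]
sc=lambda x:int(x)
r1=np.hstack([crop(a,130,135,65,95,6),crop(b,280,205,80,95,5)[:570,:400] if 0 else crop(b,282,200,66,95,6)])
cv2.imwrite("pics/yel.png",r1)
r2=np.hstack([crop(a,250,160,65,60,6),crop(b,205,170,60,60,6)])
cv2.imwrite("pics/blue.png",cv2.convertScaleAbs(r2,alpha=1.6))
r3=np.hstack([crop(a,355,135,50,45,8),crop(b,122,180,44,45,8)])
cv2.imwrite("pics/pink.png",r3)
E
```

```text
scene yel [138 143  38  39 972] [155.5 160.5] [ 0.312 -0.237  0.03 ]
scene yel [191 177  22  18 328] [201.2 185.1] [ 0.424 -0.148  0.03 ]
scene yel [143 192  33  33 634] [159.3 206.3] [ 0.45  -0.258  0.03 ]
scene blue [441   0  44  16 432] [465.    5.1] [0.015 0.851 0.03 ]
scene blue [ 261  169   50   49 1505] [284.8 192.8] [0.513 0.036 0.03 ]
scene blue [ 93 246  18  17 222] [101.7 253.9] [ 0.531 -0.405  0.03 ]
scene blue [  0 328  26  56 722] [  8.1 363.7] [ 0.71  -0.613  0.03 ]
scene pink [366 144  30  22 432] [381.5 154.6] [0.484 0.309 0.03 ]
scene green [ 355  195   50   45 1616] [379.  216.3] [0.647 0.22  0.03 ]
top yel [458 131  18  19 242] [466.3 140. ] [ 0.689 -0.659  0.03 ]
top yel [320 209  26  22 398] [332.5 219.9] [ 0.444 -0.252  0.03 ]
top yel [287 223  16  15 129] [295.2 230.6] [ 0.412 -0.142  0.03 ]
top yel [309 249  34  37 843] [326.2 266.5] [ 0.309 -0.233  0.03 ]
top blue [ 443  109   69   83 2675] [476.3 149.3] [ 0.661 -0.687  0.03 ]
top blue [387 150  12  11 105] [392.4 155. ] [ 0.641 -0.434  0.03 ]
top blue [215 178  38  39 889] [233.3 197.5] [0.508 0.041 0.03 ]
top pink [489 157  17  18 219] [497.  165.4] [ 0.612 -0.747  0.03 ]
top green [158 127  37  37 906] [176.6 146. ] [0.661 0.214 0.03 ]
```

View pics/yel.png

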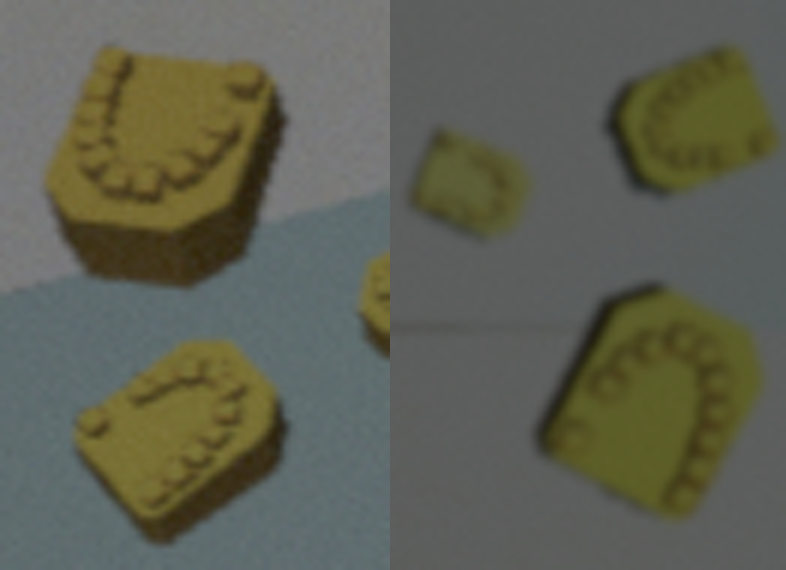

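View pics/blue.png

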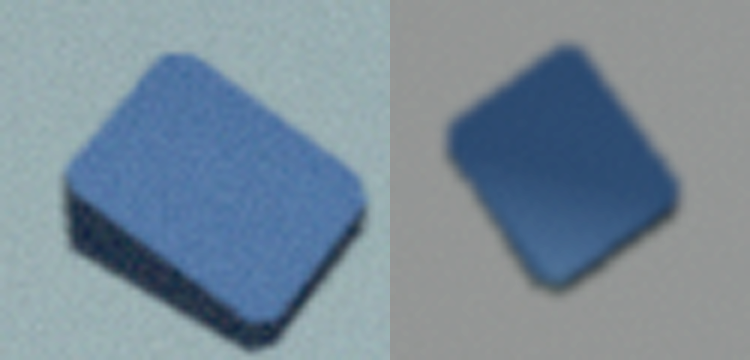

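View pics/pink.png

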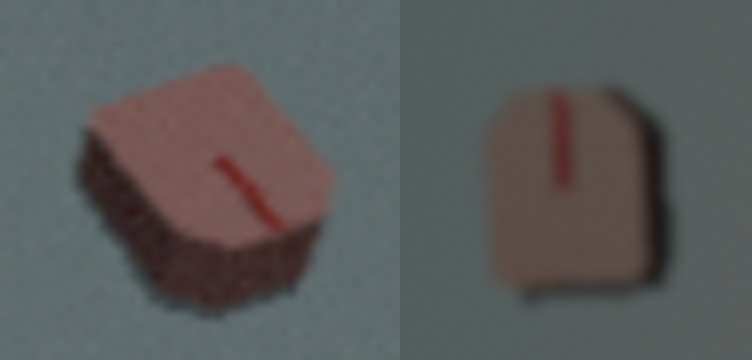

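```bash
cat >> h.py <<'E'
def fitface(f,mask,c,yaw,zmid,slope,sub=8,pr=True):
    """outline of largest blob cast on plane z=zmid+slope*(p-c).dir ; returns centre,yaw,size"""
    cs,_=cv2.findContours(mask,cv2.RETR_EXTERNAL,cv2.CHAIN_APPROX_NONE)
    ct=max(cs,key=cv2.contourArea)[:,0,:].astype(float)
    c=np.array(c,float)
    for _ in range(6):
        dr=np.array([np.cos(yaw),np.sin(yaw)]); n=np.array([-slope*dr[0],-slope*dr[1],1.0]); p0=np.array([c[0],c[1],zmid])
        P=[]
        for uv in ct:
            o,d=ray(f,uv); P.append(o+d*(n@(p0-o))/(n@d))
        P=np.array(P); (cx,cy),(w,h),a=cv2.minAreaRect((P[:,:2]*1000).astype(np.float32))
        a=np.radians(a); best=min([a+k*np.pi/2 for k in range(-4,5)],key=lambda x:abs(np.angle(np.exp(1j*(x-yaw)))))
        k=round((best-a)/(np.pi/2)); 
        if k%2: w,h=h,w
        c=np.array([cx,cy])/1000; yaw=best
    return c,yaw,(w,h),P
E
cat > m1.py <<'E'
from h import *
d=pickle.load(open("f0.pkl","rb"))
def blobs(n,lo,hi,box):
    H=hsv(d[n]);m=cv2.inRange(H,lo,hi);z=np.zeros_like(m);u,v,w,h=box;z[v:v+h,u:u+w]=m[v:v+h,u:u+w]
    z=cv2.morphologyEx(z,cv2.MORPH_CLOSE,np.ones((3,3)));return z
boxes={"base":{"scene":(250,160,65,60),"top":(205,170,60,60)},
"low":{"scene":(136,185,50,45),"top":(312,200,40,40)},
"up":{"scene":(355,135,50,45),"top":(122,180,44,45)}}
for n in ("scene","top"):
    for o in boxes:
        u,v,w,h=boxes[o][n]; H=hsv(d[n])
        roi=H[v:v+h,u:u+w]
        for th in ((40,50,60,70,80,90,100)):
            pass
    for uv in ({"scene":[(285,190),(265,200),(160,203),(160,218),(381,155),(375,165),(366,160),(300,150),(100,100)],"top":[(233,197),(245,212),(332,217),(143,205),(150,225),(300,180)]}[n]):
        print(n,uv,hsv(d[n])[uv[1],uv[0]])
E
python3 m1.py
```

```text
scene (285, 190) [106 124 103]
scene (265, 200) [108 139  46]
scene (160, 203) [ 27 142 120]
scene (160, 218) [ 25 152  72]
scene (381, 155) [  2  94 111]
scene (375, 165) [ 4 90 48]
scene (366, 160) [103  33  69]
scene (300, 150) [100  34 112]
scene (100, 100) [110   6 119]
top (233, 197) [106 151  71]
top (245, 212) [60  3 90]
top (332, 217) [ 31 147  92]
top (143, 205) [ 9 58 92]
top (150, 225) [86 19 93]
top (300, 180) [75  5 94]
```

```bash
cat > m1.py <<'E'
from h import *
import sys
d=pickle.load(open("f0.pkl","rb"))
def mk(n,o):
    H=hsv(d[n]); u,v,w,h=boxes[o][n]
    col={"base":((98,70),(120,255)),"low":((18,80),(36,255)),"small":((18,80),(36,255)),"big":((18,80),(36,255)),"up":((0,40),(14,255))}[o]
    vt={"scene":{"base":75,"low":88,"up":78,"small":88,"big":88},"top":{"base":52,"low":55,"up":65,"small":55,"big":55}}[n][o]
    m=cv2.inRange(H,(col[0][0],col[0][1],vt),(col[1][0],col[1][1],255))
    if o=="up": m|=cv2.inRange(H,(168,40,60),(180,255,255))
    z=np.zeros_like(m); z[v:v+h,u:u+w]=m[v:v+h,u:u+w]
    return cv2.morphologyEx(z,cv2.MORPH_CLOSE,np.ones((3,3)))
boxes={"base":{"scene":(250,160,65,60),"top":(205,170,60,60)},
"low":{"scene":(136,185,50,45),"top":(312,200,40,40)},
"small":{"scene":(188,173,28,25),"top":(282,218,24,24)},
"big":{"scene":(132,138,50,46),"top":(303,244,46,46)},
"up":{"scene":(355,135,50,45),"top":(122,180,44,45)}}
S=np.sin;T=np.tan
par={"base":((.51,.04),np.radians(38),.034,-T(np.radians(14))),
"low":((.445,-.255),np.radians(20+180-90),.026,T(np.radians(7))),
"small":((.41,-.145),np.radians(-115),.02,T(np.radians(7))),
"big":((.31,-.235),np.radians(-35),.04,T(np.radians(7))),
"up":((.484,.309),np.radians(3),.036,T(np.radians(7)))}
if __name__=="__main__":
  par["low"]=(par["low"][0],np.radians(110),.026,T(np.radians(7)))
  for o in par:
    for n in ("scene","top"):
        m=mk(n,o); c,y,s,P=fitface(d[n],m,*par[o])
        print(o,n,"n",int((m>0).sum()),"c",c.round(4),"yaw",np.degrees(y).round(1),"size",np.round(s,1))
E
python3 m1.py
```

```text
base scene n 1295 c [0.5085 0.0407] yaw 395.9 size [100.6  84.6]
base top n 919 c [0.5084 0.0421] yaw 395.9 size [100.9  83.5]
low scene n 606 c [ 0.4426 -0.2561] yaw 111.0 size [71.9 59.4]
low top n 438 c [ 0.4444 -0.2532] yaw 111.4 size [71.8 57.3]
small scene n 292 c [ 0.4117 -0.1465] yaw -112.3 size [52.2 42.9]
small top n 215 c [ 0.4122 -0.1438] yaw 248.4 size [49.3 39.2]
big scene n 845 c [ 0.3121 -0.2344] yaw -26.9 size [100.4  79.3]
big top n 892 c [ 0.311  -0.2314] yaw -27.4 size [97.9 79. ]
up scene n 505 c [0.4956 0.3073] yaw -358.3 size [88.9 59.5]
up top n 430 c [0.4881 0.3081] yaw 364.7 size [71.5 54.7]
```

```bash
cat >> h.py <<'E'
from scipy.spatial.transform import Rotation as Ro
def Rcast(yawdeg,pitchdeg=0):
    """cast frame: yaw, then nose-down pitch (about own y)"""
    return Ro.from_euler('z',yawdeg,degrees=True)*Ro.from_euler('y',pitchdeg,degrees=True)
TC=Ro.from_matrix(np.array([[0,-1,0],[-1,0,0],[0,0,-1]]).T)  # tool axes in cast: x=-cy,y=-cx,z=-cz
def delta(s,Rt,pt):
    q=s["tool_rot"]; Rc=Ro.from_quat([q[1],q[2],q[3],q[0]])
    return (Rc.inv()*Rt).as_rotvec().round(4), (Rc.inv().apply(np.array(pt)-s["eef_pos"])*1000).round(1)
E
python3 - <<'E'
from h import *
import m1
from workcell import manip
d=m1.d
for n,ths in (("scene",(85,92,98,102)),("top",(60,68,74,80))):
    for th in ths:
        H=hsv(d[n]);u,v,w,h=m1.boxes["up"][n]
        m=cv2.inRange(H,(0,35,th),(14,255,255))|cv2.inRange(H,(168,35,60),(180,255,255))
        z=np.zeros_like(m);z[v:v+h,u:u+w]=m[v:v+h,u:u+w];z=cv2.morphologyEx(z,cv2.MORPH_CLOSE,np.ones((3,3)))
        c,y,s,P=fitface(d[n],z,*m1.par["up"]);print(n,th,c.round(4),np.degrees(y).round(1)%360,np.round(s,1))
    # red line
    H=hsv(d[n]);z=np.zeros(H.shape[:2],np.uint8);r=cv2.inRange(H,(0,120,30),(12,255,255))|cv2.inRange(H,(168,110,30),(180,255,255));z[v:v+h,u:u+w]=r[v:v+h,u:u+w]
    ys,xs=np.nonzero(z);Q=np.array([onz(d[n],(a,b),.038)[:2] for a,b in zip(xs,ys)])
    l=cv2.fitLine((Q*1000).astype(np.float32),cv2.DIST_L2,0,.01,.01).ravel();print("red",len(xs),l, Q[:,0].min(),Q[:,0].max())
print("bottle base",onz(d["scene"],(120,290),0),onz(d["scene"],(101,254),.17))
s=manip.observe()
Rt=Rcast(111.2)*TC
print(delta(s,Rt,[.48,.15,.25]),delta(s,Rt,[.4435,-.2547,.13]))
E
```

```text
scene 85 [0.4956 0.3073] 1.6000000000000227 [88.9 59.5]
scene 92 [0.4956 0.3073] 1.6000000000000227 [88.9 59.5]
scene 98 [0.4956 0.3073] 1.6000000000000227 [88.9 59.5]
scene 102 [0.4956 0.3073] 1.6000000000000227 [88.9 59.5]
red 20 [  0.7414534    0.67100435 505.3961     307.2803    ] 0.4909601007423915 0.5203952164830916
top 60 [0.4883 0.3081] 0.6000000000000227 [70.3 56. ]
top 68 [0.4882 0.3085] 4.699999999999989 [71.3 54.5]
top 74 [0.4887 0.309 ] 4.1 [70.1 53.8]
top 80 [0.4891 0.3091] 4.699999999999989 [69.4 53.4]
red 9 [9.9928325e-01 3.7854955e-02 5.0299493e+02 3.0957703e+02] 0.49120152161887126 0.5148023041608226
bottle base [ 0.61457347 -0.38617488  0.        ] [ 0.6152274  -0.38036021  0.17      ]
(array([8.00e-04, 1.70e-03, 8.86e-01]), array([-383.3,  410. ,  -18.9])) (array([8.00e-04, 1.70e-03, 8.86e-01]), array([-779.2,  500.5,  101.8]))
```

```bash
python3 -m inch '[[[0,0,0.09],[-35,38,-2],85],[[0,0,0.18],[-70,75,-4],85],[[0,0,0.27],[-105,112,-5],85],[[0,0,0.36],[-140,150,-7],85],[[0,0,0.45],[-175,187,-9],85],[[0,0,0.54],[-210,225,-10],85],[[0,0,0.63],[-245,262,-12],85],[[0,0,0.72],[-280,300,-14],85],[[0,0,0.8],[-315,337,-16],85],[[0,0,0.886],[-350,375,-18],85]]' 40
python3 - <<'E'
from h import *
from workcell import manip
s=manip.observe(); Rt=Rcast(111.2)*TC
print(s["t"],s["eef_pos"],s["q"].round(2),delta(s,Rt,[.4435,-.2547,.12]))
E
```

```text
t: 1.1
eef_pos: [0.451, 0.2025, 0.2488]
tool_rot: [-0.0, 0.983, 0.182, -0.0]
wrist_force: [0.5, 0.1, 0.3]
width: 0.085
1.1 [0.45102837 0.20253609 0.24878387] [-0.79  0.15  0.32  1.94 -0.06  1.05 -0.08] (array([-0.0003,  0.0001, -0.0032]), array([-171. ,  424.2,  128.7]))
```

```bash
python3 -m inch '[[[0,0,0],[-17,42,5],85],[[0,0,0],[-34,84,15],85],[[0,0,0],[-51,127,28],85],[[0,0,0],[-68,170,42],85],[[0,0,0],[-86,212,56],85],[[0,0,0],[-103,254,70],85],[[0,0,0],[-120,297,86],85],[[0,0,0],[-137,339,100],85],[[0,0,0],[-154,382,115],85],[[0,0,-0.003],[-171,424,129],85]]'
python3 - <<'E'
from h import *
from workcell import manip
f=manip.grab_frame("scene"); g=manip.grab_frame("top")
pickle.dump({"scene":f,"top":g},open("f1.pkl","wb"))
cv2.imwrite("pics/a1.png",np.hstack([crop(f,90,110,120,130,4)[:,:400],crop(g,270,170,100,130,4)]))
s=manip.observe(); Rt=Rcast(111.2)*TC
print(s["t"],s["eef_pos"],s["q"].round(2),delta(s,Rt,[.4435,-.2547,.004]))
E
```

```text
t: 2.1
eef_pos: [0.4442, -0.2541, 0.1189]
tool_rot: [-0.0, 0.983, 0.186, -0.0]
wrist_force: [1.1, 0.7, -0.6]
width: 0.0849
2.2 [ 0.44185206 -0.25931941  0.11849139] [-0.01  0.38  0.57  2.05 -0.28  0.78  1.09] (array([ 0.0024,  0.004 , -0.0078]), array([  3.6,  -4. , 114.5]))
```

View pics/a1.png

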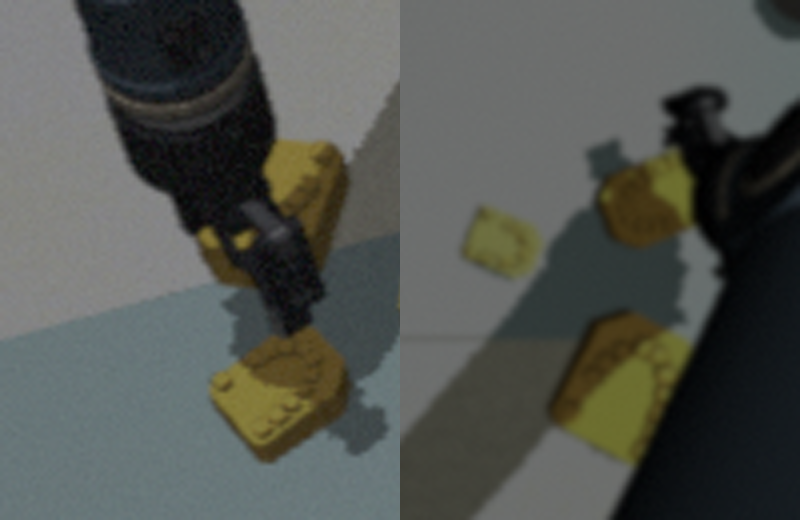

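```bash
python3 -m inch '[[[0,0,0],[0,0,8],85],[[0,0,0],[0,0,22],85],[[0,0,0],[0,0,38],85],[[0,0,0],[0,0,54],85],[[0,0,0],[0,0,68],85],[[0,0,0],[0,0,78],85],[[0,0,0],[0,0,84],85],[[0,0,0],[0,0,86],85],[[0,0,0],[0,0,86],85],[[0,0,0],[0,0,86],85]]'
python3 - <<'E'
from h import *
from workcell import manip
s=manip.observe(); Rt=Rcast(111.2)*TC
print(s["t"],s["eef_pos"],delta(s,Rt,[.4435,-.2547,.004]))
f=manip.grab_frame("scene")
cv2.imwrite("pics/a2.png",crop(f,120,150,90,90,6))
E
```

```text
t: 3.2
eef_pos: [0.445, -0.2528, 0.0342]
tool_rot: [0.0, 0.983, 0.185, 0.0]
wrist_force: [-0.3, -0.2, -0.2]
width: 0.0849
3.2 [ 0.44495674 -0.25281161  0.03418048] (array([ 0.0006, -0.0008,  0.0029]), array([-2.1,  1.2, 30.2]))
```

View pics/a2.png

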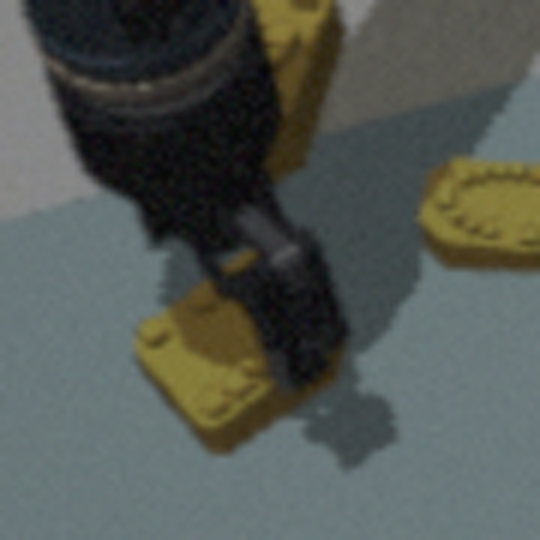

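```bash
python3 -m inch '[[[0,0,0],[-1,0,6],85],[[0,0,0],[-2,1,14],85],[[0,0,0],[-2,1,22],85],[[0,0,0],[-2,1,28],85],[[0,0,0],[-2,1,30],85],[[0,0,0],[-2,1,30],85],[[0,0,0],[-2,1,30],70],[[0,0,0],[-2,1,30],62],[[0,0,0],[-2,1,30],56],[[0,0,0],[-2,1,30],50]]' 40
python3 -m inch '[[[0,0,0],[0,0,0],45],[[0,0,0],[0,0,0],45],[[0,0,0],[0,0,0],45],[[0,0,0],[0,0,0],45],[[0,0,0],[0,0,0],45],[[0,0,0],[0,0,0],45],[[0,0,0],[0,0,-1],45],[[0,0,0],[0,0,-2],45],[[0,0,0],[0,0,-3],45],[[0,0,0],[0,0,-4],45]]'
python3 - <<'E'
from h import *
from workcell import manip
s=manip.observe()
print(s["t"],s["eef_pos"],s["width"],s["wrist_force"],delta(s,Rcast(111.2)*TC,[.4435,-.2547,.12]))
f=manip.grab_frame("scene")
cv2.imwrite("pics/a3.png",crop(f,120,150,90,90,6))
E
```

```text
t: 4.25
eef_pos: [0.4433, -0.2543, 0.0043]
tool_rot: [0.0, 0.983, 0.185, 0.0]
wrist_force: [-0.9, 1.5, 4.8]
width: 0.0574
t: 5.25
eef_pos: [0.4429, -0.2541, 0.0076]
tool_rot: [-0.0, 0.983, 0.185, -0.0]
wrist_force: [-0.1, -0.1, -2.6]
width: 0.057
5.25 [ 0.4428842  -0.25407652  0.00756989] 0.05695637294697981 [-0.06421094 -0.09091571 -2.55828121] (array([-0.0004,  0.0004,  0.0031]), array([   0.3,    0.8, -112.4]))
```

View pics/a3.png

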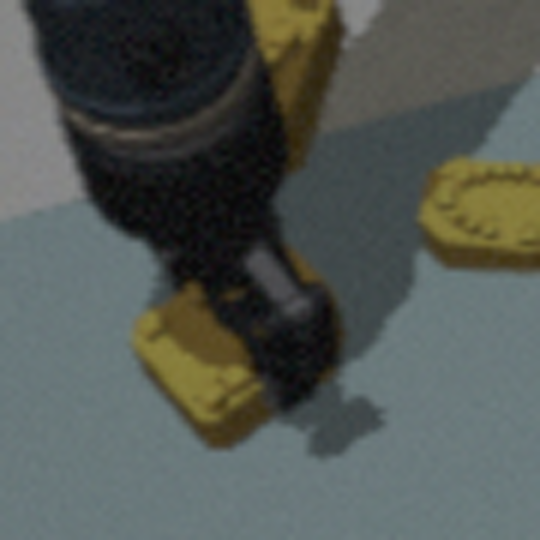

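```bash
python3 - <<'E'
from h import *
from workcell import manip
s=manip.observe()
R=Rcast(35.9,14); n=R.apply([0,0,1]); o=np.array([.5085,.0413,.034])
np.set_printoptions(suppress=True)
for up in (.1,.06): print(delta(s,R*TC,o+(.0043+up)*n))
q=s["tool_rot"];Rc=Ro.from_quat([q[1],q[2],q[3],q[0]]); rv=(Rc.inv()*R*TC)
print((Ro.from_rotvec([0,0,0])).as_rotvec(), np.degrees(rv.magnitude()))
E
```

```text
(array([-0.208 , -0.1607,  1.3104]), array([ 193.1, -257.6, -127.4]))
(array([-0.208 , -0.1607,  1.3104]), array([ 183.7, -255.2,  -88.6]))
[0. 0. 0.] 76.57325545254194
```

```bash
python3 -m inch '[[[0,0,0],[0,0,-10],45],[[-0.006,-0.005,0.04],[6,-8,-30],45],[[-0.02,-0.016,0.13],[19,-26,-55],45],[[-0.042,-0.032,0.26],[39,-52,-80],45],[[-0.064,-0.05,0.4],[60,-80,-100],45],[[-0.087,-0.067,0.55],[81,-108,-115],45],[[-0.11,-0.085,0.69],[102,-137,-124],45],[[-0.133,-0.103,0.84],[124,-165,-127],45],[[-0.156,-0.12,0.98],[145,-193,-127],45],[[-0.177,-0.137,1.11],[164,-219,-127],45]]' 40
python3 - <<'E'
from h import *
from workcell import manip
s=manip.observe()
R=Rcast(35.9,14); n=R.apply([0,0,1]); o=np.array([.5085,.0413,.034])
np.set_printoptions(suppress=True)
print(s["eef_pos"],s["width"],s["q"].round(2))
for up in (.1,.04): print(delta(s,R*TC,o+(.0043+up)*n))
E
```

```text
t: 6.3
eef_pos: [0.5164, 0.0122, 0.1356]
tool_rot: [0.093, 0.929, -0.356, -0.047]
wrist_force: [0.9, -1.1, -2.2]
width: 0.057
[0.5164201  0.01215315 0.13557164] 0.057033151636902604 [-0.87  0.58  0.97  1.94 -0.37  1.04 -0.46]
(array([-0.0339, -0.026 ,  0.2101]), array([-20.1, -40.3,  -7.7]))
(array([-0.0339, -0.026 ,  0.2101]), array([-21.9, -38.4,  52.3]))
```

```bash
python3 -m inch '[[[-0.004,-0.003,0.02],[-2,-4,0],45],[[-0.01,-0.008,0.06],[-6,-12,4],45],[[-0.018,-0.014,0.11],[-12,-22,12],45],[[-0.026,-0.02,0.16],[-17,-31,22],45],[[-0.032,-0.024,0.195],[-20,-37,31],45],[[-0.034,-0.026,0.21],[-21.5,-38.5,38],45],[[-0.034,-0.026,0.21],[-21.5,-38.5,41],45],[[-0.034,-0.026,0.21],[-21.5,-38.5,42],45],[[-0.034,-0.026,0.21],[-21.5,-38.5,42],45],[[-0.034,-0.026,0.21],[-21.5,-38.5,42],45]]'
python3 - <<'E'
from h import *
from workcell import manip
s=manip.observe()
f=manip.grab_frame("scene"); g=manip.grab_frame("top")
pickle.dump({"scene":f,"top":g},open("f2.pkl","wb"))
cv2.imwrite("pics/a4.png",np.hstack([crop(f,235,130,75,90,5),crop(g,195,140,80,90,5)]))
R=Rcast(35.9,14); n=R.apply([0,0,1]); o=np.array([.5085,.0413,.034])
np.set_printoptions(suppress=True)
print(s["eef_pos"],s["width"],s["q"].round(2),s["wrist_force"])
for up in (.01,.0): print(delta(s,R*TC,o+(.0043+up)*n))
E
```

```text
t: 7.3
eef_pos: [0.5187, 0.0457, 0.0867]
tool_rot: [0.109, 0.885, -0.45, -0.055]
wrist_force: [-0.2, 0.5, -2.9]
width: 0.0571
[0.51868965 0.04571727 0.08668498] 0.057149196443009406 [-0.89  0.7   0.96  1.93 -0.48  1.04 -0.64] [-0.18522859  0.52134799 -2.89843969]
(array([ 0.    , -0.0005,  0.0038]), array([-2.4, -2.2, 39.4]))
(array([ 0.    , -0.0005,  0.0038]), array([-2.4, -2.2, 49.4]))
```

View pics/a4.png

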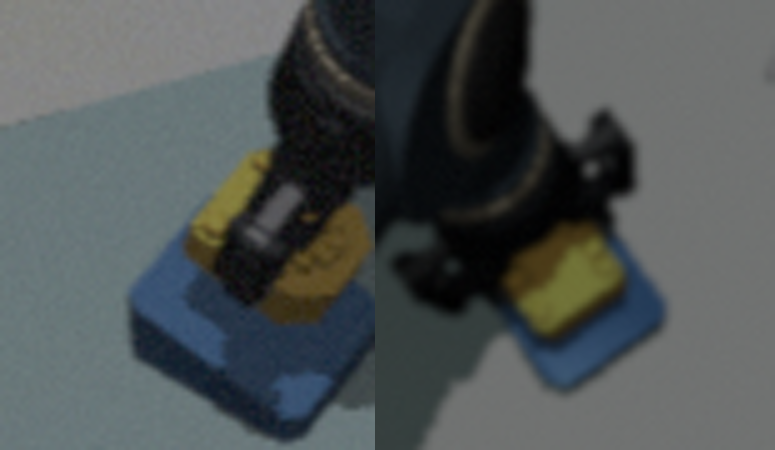

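```bash
python3 -m inch '[[[0,0,0.002],[-1,-1,5],45],[[0,0,0.003],[-2,-2,12],45],[[0,0,0.003],[-2,-2,20],45],[[0,0,0.003],[-2,-2,27],45],[[0,0,0.003],[-2,-2,33],45],[[0,0,0.003],[-2,-2,37],45],[[0,0,0.003],[-2,-2,40],45],[[0,0,0.003],[-2,-2,42],45],[[0,0,0.003],[-2,-2,43],45],[[0,0,0.003],[-2,-2,43],45]]'
python3 - <<'E'
from h import *
from workcell import manip
s=manip.observe()
R=Rcast(35.9,14); n=R.apply([0,0,1]); o=np.array([.5085,.0413,.034])
np.set_printoptions(suppress=True)
print(s["eef_pos"],s["width"],s["wrist_force"])
for up in (.0,): print(delta(s,R*TC,o+(.0043+up)*n))
E
```

```text
t: 8.4
eef_pos: [0.5105, 0.0427, 0.044]
tool_rot: [0.109, 0.884, -0.451, -0.055]
wrist_force: [0.2, -0.8, -2.1]
width: 0.0569
[0.51046887 0.04274935 0.04403086] 0.056888258071473075 [ 0.18933559 -0.80578433 -2.12299959]
(array([ 0.0008, -0.0005,  0.0013]), array([ 0. , -0.1,  6. ]))
```

```bash
python3 -m inch '[[[0,0,0],[0,0,1],45],[[0,0,0],[0,0,2],45],[[0,0,0],[0,0,3],45],[[0,0,0],[0,0,3.5],45],[[0,0,0],[0,0,4],45],[[0,0,0],[0,0,4.5],45],[[0,0,0],[0,0,5],45],[[0,0,0],[0,0,5.5],45],[[0,0,0],[0,0,5.5],45],[[0,0,0],[0,0,5.5],45]]'
python3 - <<'E'
from h import *
from workcell import manip
s=manip.observe()
R=Rcast(35.9,14); n=R.apply([0,0,1]); o=np.array([.5085,.0413,.034])
np.set_printoptions(suppress=True)
print(s["eef_pos"],s["width"],s["wrist_force"])
for up in (.0,): print(delta(s,R*TC,o+(.0043+up)*n))
E
```

```text
t: 9.4
eef_pos: [0.5093, 0.042, 0.0387]
tool_rot: [0.109, 0.884, -0.451, -0.056]
wrist_force: [0.5, -0.0, -1.9]
width: 0.0571
[0.50931455 0.04196204 0.03865233] 0.057071006324610006 [ 0.47762701 -0.00002351 -1.91608958]
(array([ 0.0009, -0.0005,  0.0014]), array([ 0.1, -0.1,  0.5]))
```

```bash
python3 -m inch '[[[0,0,0],[0,0,0.2],45],[[0,0,0],[0,0,0.4],45],[[0,0,0],[0,0,0.6],45],[[0,0,0],[0,0,0.8],45],[[0,0,0],[0,0,1.0],45],[[0,0,0],[0,0,1.2],45],[[0,0,0],[0,0,1.3],45],[[0,0,0],[0,0,1.4],45],[[0,0,0],[0,0,1.5],45],[[0,0,0],[0,0,1.5],45]]'
```

```text
t: 10.4
eef_pos: [0.5093, 0.0419, 0.0384]
tool_rot: [0.109, 0.884, -0.451, -0.056]
wrist_force: [-1.5, 2.2, 11.7]
width: 0.0572
```

```bash
python3 -m inch '[[[0,0,0],[0,0,-0.3],50],[[0,0,0],[0,0,-0.6],55],[[0,0,0],[0,0,-0.6],60],[[0,0,0],[0,0,-0.6],65],[[0,0,0],[0,0,-0.6],70],[[0,0,0],[0,0,-0.6],75],[[0,0,0],[0,0,-0.6],80],[[0,0,0],[0,0,-0.6],82],[[0,0,0],[0,0,-0.6],82],[[0,0,0],[0,0,-0.6],82]]'
python3 -m inch '[[[0,0,0],[0,0,-3],82],[[0,0,0],[0,0,-10],82],[[0,0,0],[0,0,-20],82],[[0,0,0],[0,0,-35],82],[[0,0,0],[0,0,-50],82],[[0,0,0],[0,0,-68],82],[[0,0,0],[0,0,-86],82],[[0,0,0],[0,0,-102],82],[[0,0,0],[0,0,-114],82],[[0,0,0],[0,0,-120],82]]'
python3 - <<'E'
from h import *
from workcell import manip
s=manip.observe()
f=manip.grab_frame("scene"); g=manip.grab_frame("top")
cv2.imwrite("pics/a5.png",np.hstack([crop(f,235,130,75,90,5),crop(g,195,140,80,90,5)]))
R=Rcast(2,0)
np.set_printoptions(suppress=True)
print(s["eef_pos"],s["width"],s["q"].round(2),s["wrist_force"])
print(delta(s,R*TC,[.488,.308,.13]))
E
```

```text
t: 11.4
eef_pos: [0.5092, 0.0418, 0.0378]
tool_rot: [0.109, 0.884, -0.451, -0.055]
wrist_force: [0.3, 0.3, 0.1]
width: 0.0821
t: 12.4
eef_pos: [0.5336, 0.0592, 0.1559]
tool_rot: [0.108, 0.884, -0.451, -0.055]
wrist_force: [0.8, -0.3, 0.4]
width: 0.0819
[0.53362567 0.05921235 0.1558845 ] 0.0818857147577965 [-0.94  0.64  1.03  1.84 -0.42  1.18 -0.7 ] [ 0.76203876 -0.30320594  0.43797263]
(array([ 0.2356, -0.073 ,  0.5904]), array([-228.1, -112.3,   -1.4]))
```

View pics/a5.png

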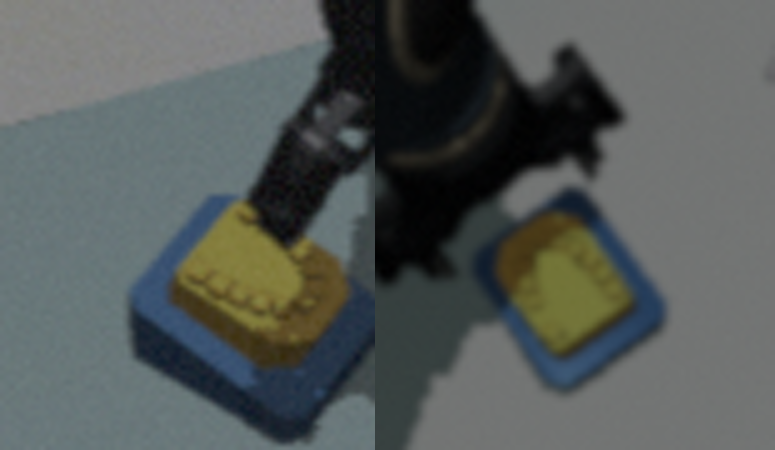

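```bash
python3 -m inch '[[[0.01,-0.003,0.03],[-10,-5,-2],84],[[0.03,-0.01,0.08],[-32,-16,-6],84],[[0.06,-0.02,0.16],[-62,-30,-8],84],[[0.1,-0.03,0.25],[-98,-48,-8],84],[[0.14,-0.043,0.35],[-136,-67,-6],84],[[0.18,-0.055,0.44],[-172,-85,-4],84],[[0.21,-0.064,0.52],[-202,-99,-2],84],[[0.228,-0.07,0.57],[-221,-109,-1],84],[[0.236,-0.073,0.59],[-228,-112,-1],84],[[0.236,-0.073,0.59],[-228,-112,-1],84]]'
python3 - <<'E'
from h import *
from workcell import manip
s=manip.observe()
f=manip.grab_frame("scene"); g=manip.grab_frame("top")
pickle.dump({"scene":f,"top":g},open("f3.pkl","wb"))
cv2.imwrite("pics/a6.png",np.hstack([crop(f,235,130,75,90,5),crop(g,205,160,65,90,5)]))
cv2.imwrite("pics/a7.png",np.hstack([crop(f,340,100,75,90,5),crop(g,105,150,80,90,5)]))
R=Rcast(2,0)
np.set_printoptions(suppress=True)
print(s["t"],s["eef_pos"],s["width"],s["q"].round(2),s["wrist_force"])
print(delta(s,R*TC,[.488,.308,.0043]))
E
```

```text
t: 13.5
eef_pos: [0.486, 0.3078, 0.1272]
tool_rot: [0.002, 0.72, -0.694, -0.0]
wrist_force: [0.4, -0.7, 0.0]
width: 0.0839
13.5 [0.48602596 0.30780538 0.1272298 ] 0.08387568020082921 [-1.41  0.7   1.15  1.92 -0.75  1.04 -1.47] [ 0.39454355 -0.70152667  0.02697389]
(array([ 0.0031, -0.0019,  0.0023]), array([ -0.3,  -2.4, 122.9]))
```

View pics/a6.png

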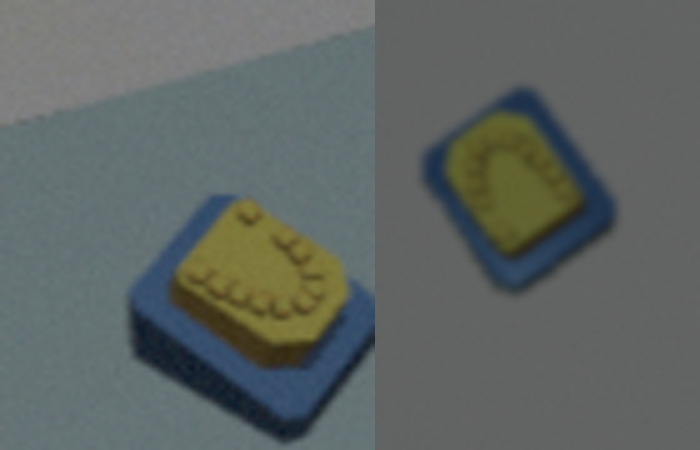

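View pics/a7.png

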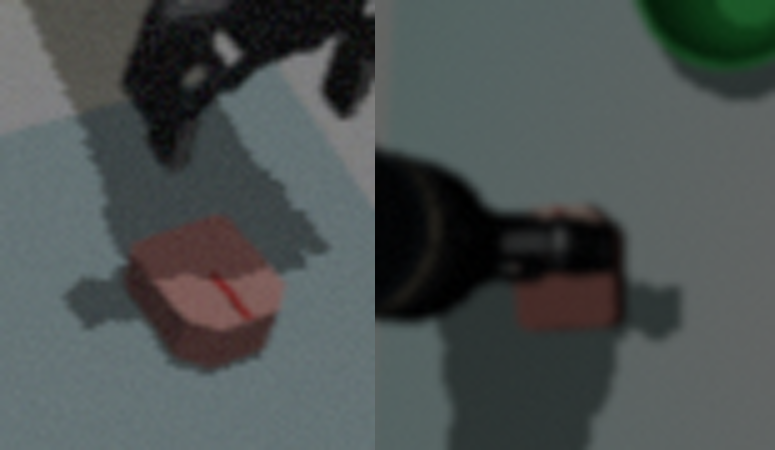

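```bash
cat > chk.py <<'E'
from h import *
import sys
def chk(d):
    for n,vt,bx in (("scene",62,(255,160,60,70)),("top",52,(210,170,60,70))):
        H=hsv(d[n]);u,v,w,h=bx
        m=cv2.inRange(H,(18,80,vt+(22 if n=="scene" else 0)),(36,255,255));z=np.zeros_like(m);z[v:v+h,u:u+w]=m[v:v+h,u:u+w]
        z=cv2.morphologyEx(z,cv2.MORPH_CLOSE,np.ones((3,3)))
        yw=np.radians(35.9);dr=np.array([np.cos(yw),np.sin(yw)])
        c0=np.array([.5085,.0413])
        c,y,s,P=fitface(d[n],z,c0+.0063*dr,yw,.0592,-np.tan(np.radians(7)))
        e=c-.0063*dr-c0
        print(n,"yellow c",c.round(4),"yaw",np.degrees(y).round(1)%360,np.round(s,1),"err along,across mm",(e@dr*1000).round(1),((e[1]*dr[0]-e[0]*dr[1])*1000).round(1))
        # base+yellow union, bright
        m=cv2.inRange(H,(98,70,{"scene":75,"top":48}[n]),(120,255,255));zb=np.zeros_like(m);zb[v:v+h,u:u+w]=m[v:v+h,u:u+w]
        zb=cv2.morphologyEx(zb|z,cv2.MORPH_CLOSE,np.ones((5,5)))
        c,y,s,P=fitface(d[n],zb,c0,yw,.034,-np.tan(np.radians(14)))
        print(n,"base",c.round(4),np.degrees(y).round(1)%360,np.round(s,1))
if __name__=="__main__": chk(pickle.load(open(sys.argv[1],"rb")))
E
python3 chk.py f3.pkl
```

```text
scene yellow c [0.5126 0.0439] yaw 34.60000000000002 [72.1 58.9] err along,across mm -1.5 -0.3
scene base [0.5082 0.0422] 36.39999999999998 [101.7  88.1]
top yellow c [0.5113 0.0449] yaw 35.89999999999998 [73.  56.3] err along,across mm -2.0 1.3
top base [0.5082 0.0423] 36.0 [100.9  83.1]
```

```bash
python3 -m inch '[[[0.003,-0.002,0.001],[0,-1,6],84],[[0.003,-0.002,0.002],[0,-2,18],84],[[0.003,-0.002,0.002],[0,-2,34],84],[[0.003,-0.002,0.002],[0,-2,50],84],[[0.003,-0.002,0.002],[0,-2,64],84],[[0.003,-0.002,0.002],[0,-2,75],84],[[0.003,-0.002,0.002],[0,-2,82],84],[[0.003,-0.002,0.002],[0,-2,86],84],[[0.003,-0.002,0.002],[0,-2,87],84],[[0.003,-0.002,0.002],[0,-2,87],84]]' 40
python3 - <<'E'
from h import *
from workcell import manip
s=manip.observe()
f=manip.grab_frame("scene"); g=manip.grab_frame("top")
cv2.imwrite("pics/a8.png",np.hstack([crop(f,340,100,75,90,5),crop(g,105,150,80,90,5)]))
np.set_printoptions(suppress=True)
print(s["t"],s["eef_pos"],s["wrist_force"])
print(delta(s,Rcast(2)*TC,[.488,.308,.0043]))
E
```

```text
t: 14.6
eef_pos: [0.489, 0.3075, 0.0412]
tool_rot: [-0.001, 0.719, -0.695, -0.0]
wrist_force: [-0.1, -0.3, 0.3]
width: 0.0839
14.6 [0.48897407 0.30754714 0.04119062] [-0.14322698 -0.28793076  0.34198409]
(array([-0.0016,  0.0018, -0.002 ]), array([-0.4,  1. , 36.9]))
```

View pics/a8.png

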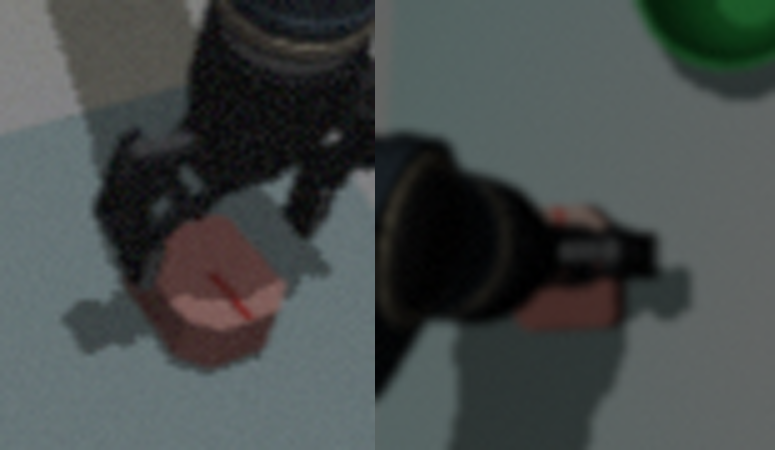

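```bash
python3 -m inch '[[[-0.001,0.001,0],[0,0,6],84],[[-0.001,0.001,0],[0,1,14],84],[[-0.001,0.001,0],[0,1,22],84],[[-0.001,0.001,0],[0,1,30],84],[[-0.001,0.001,0],[0,1,35],84],[[-0.001,0.001,0],[0,1,36.5],84],[[-0.001,0.001,0],[0,1,36.5],76],[[-0.001,0.001,0],[0,1,36.5],68],[[-0.001,0.001,0],[0,1,36.5],62],[[-0.001,0.001,0],[0,1,36.5],58]]' 40
python3 -m inch '[[[0,0,0],[0,0,0],54],[[0,0,0],[0,0,0],50],[[0,0,0],[0,0,0],45],[[0,0,0],[0,0,0],45],[[0,0,0],[0,0,0],45],[[0,0,0],[0,0,0],45],[[0,0,0],[0,0,0],45],[[0,0,0],[0,0,0],45],[[0,0,0],[0,0,0],45],[[0,0,0],[0,0,0],45]]'
python3 - <<'E'
from h import *
from workcell import manip
s=manip.observe()
f=manip.grab_frame("scene"); g=manip.grab_frame("top")
cv2.imwrite("pics/a9.png",np.hstack([crop(f,340,100,75,90,5),crop(g,105,150,80,90,5)]))
np.set_printoptions(suppress=True)
print(s["t"],s["eef_pos"],s["wrist_force"],s["width"])
print(delta(s,Rcast(2)*TC,[.488,.308,.0043]))
E
```

```text
t: 15.7
eef_pos: [0.488, 0.3077, 0.0049]
tool_rot: [-0.001, 0.719, -0.695, -0.0]
wrist_force: [0.0, 0.8, 0.6]
width: 0.0582
t: 16.7
eef_pos: [0.488, 0.3077, 0.0051]
tool_rot: [-0.001, 0.719, -0.695, -0.0]
wrist_force: [-1.1, -0.4, 5.7]
width: 0.0578
16.7 [0.48804777 0.3077069  0.00507109] [-1.06733892 -0.36038096  5.74834162] 0.057827148281977644
(array([-0.0006,  0.0013, -0.0019]), array([-0.3,  0. ,  0.8]))
```

View pics/a9.png

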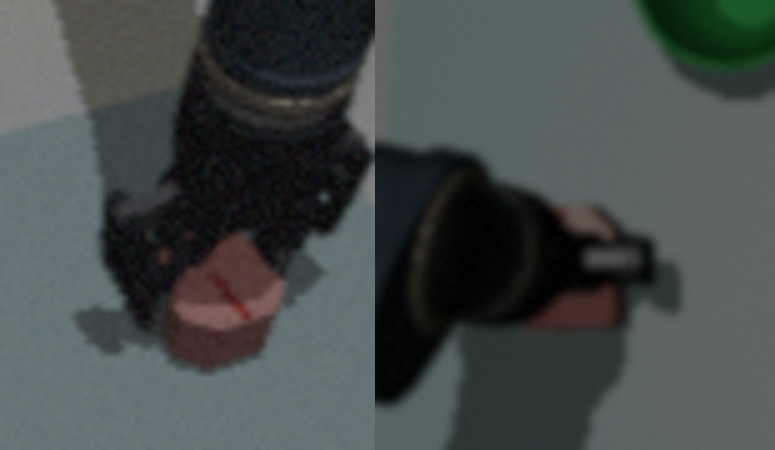

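```bash
cat > tg.py <<'E'
from h import *
R14=Rcast(35.8,14);R7=Rcast(35.8,7)
O=np.array([.5085,.0413,.034])+R14.apply([-.0008,0,0])
B=O+R14.apply([-.001,0,.034])
def tg(up): return R7*TC, B+R7.apply([0,0,.0051+up])
E
python3 - <<'E'
from tg import *
from workcell import manip
s=manip.observe();np.set_printoptions(suppress=True)
print(B); 
for u in (.08,.03): print(tg(u)[1],delta(s,*tg(u)))
E
```

```text
[0.51375473 0.04508983 0.06742551]
[0.52216634 0.05115647 0.15189119] (array([-0.1195,  0.0372, -0.591 ]), array([ 257.3,  -25.7, -147.1]))
[0.51722415 0.04759205 0.10226388] (array([-0.1195,  0.0372, -0.591 ]), array([260.8, -20.6, -97.5]))
```

```bash
python3 -m inch '[[[0,0,0],[0,0,-4],45],[[0,0,0],[0,0,-14],45],[[0,0,0],[2,0,-34],45],[[-0.006,0.002,-0.03],[12,-1,-60],45],[[-0.017,0.005,-0.085],[36,-4,-86],45],[[-0.032,0.01,-0.16],[68,-7,-108],45],[[-0.05,0.016,-0.25],[106,-11,-125],45],[[-0.067,0.021,-0.33],[145,-15,-137],45],[[-0.083,0.026,-0.41],[182,-18,-144],45],[[-0.098,0.03,-0.485],[213,-21,-147],45]]' 40
python3 - <<'E'
from tg import *
from workcell import manip
s=manip.observe();np.set_printoptions(suppress=True)
print(s["eef_pos"],s["width"],s["wrist_force"],s["q"].round(2))
for u in (.08,.04): print(tg(u)[1],delta(s,*tg(u)))
E
```

```text
t: 17.8
eef_pos: [0.5159, 0.0926, 0.1526]
tool_rot: [0.045, 0.864, -0.501, -0.023]
wrist_force: [0.0, 0.9, -2.1]
width: 0.0572
[0.51593873 0.09262049 0.15263154] 0.057248044436544056 [ 0.01717341  0.85565353 -2.11259587] [-1.05  0.56  1.07  1.95 -0.5   1.05 -0.79]
[0.52216634 0.05115647 0.15189119] (array([-0.0217,  0.0063, -0.1052]), array([39.1, 15. ,  2.5]))
[0.51821259 0.04830494 0.11218935] (array([-0.0217,  0.0063, -0.1052]), array([39.4, 15.9, 42.5]))
```

```bash
python3 -m inch '[[[-0.003,0.001,-0.02],[9,3,0],45],[[-0.008,0.002,-0.045],[19,7,4],45],[[-0.014,0.004,-0.07],[28,11,12],45],[[-0.019,0.005,-0.092],[35,14,22],45],[[-0.021,0.006,-0.103],[38.5,15.5,31],45],[[-0.022,0.006,-0.105],[39.5,16,38],45],[[-0.022,0.006,-0.105],[39.5,16,41],45],[[-0.022,0.006,-0.105],[39.5,16,42],45],[[-0.022,0.006,-0.105],[39.5,16,42],45],[[-0.022,0.006,-0.105],[39.5,16,42],45]]'
python3 - <<'E'
from tg import *
from workcell import manip
s=manip.observe();np.set_printoptions(suppress=True)
f=manip.grab_frame("scene"); g=manip.grab_frame("top")
pickle.dump({"scene":f,"top":g},open("f4.pkl","wb"))
cv2.imwrite("pics/b1.png",np.hstack([crop(f,245,130,75,90,5),crop(g,195,140,80,90,5)]))
print(s["eef_pos"],s["width"],s["wrist_force"],s["q"].round(2))
for u in (.0,): print(tg(u)[1],delta(s,*tg(u)))
E
```

```text
t: 18.8
eef_pos: [0.5182, 0.051, 0.1116]
tool_rot: [0.054, 0.888, -0.455, -0.028]
wrist_force: [0.3, -0.2, -1.6]
width: 0.0575
[0.5181811  0.05103353 0.1116083 ] 0.0574822567975826 [ 0.31055991 -0.19576709 -1.55809152] [-0.92  0.6   0.99  1.98 -0.51  0.98 -0.61]
[0.51425883 0.0454534  0.0724875 ] (array([ 0.0005,  0.0007, -0.0008]), array([ 2.3,  1.6, 39.6]))
```

View pics/b1.png

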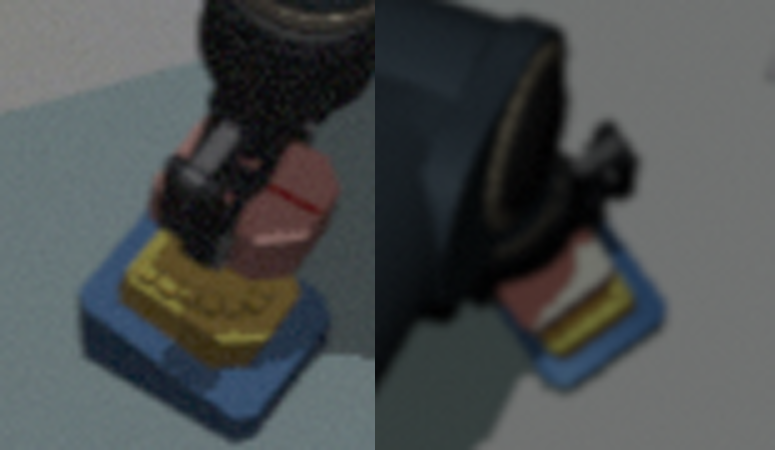

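```bash
python3 -m inch '[[[0,0,0],[1,1,4],45],[[0,0,0],[2,1.5,9],45],[[0,0,0],[2,1.5,14],45],[[0,0,0],[2,1.5,19],45],[[0,0,0],[2,1.5,24],45],[[0,0,0],[2,1.5,28],45],[[0,0,0],[2,1.5,31],45],[[0,0,0],[2,1.5,33],45],[[0,0,0],[2,1.5,34],45],[[0,0,0],[2,1.5,34],45]]'
python3 - <<'E'
from tg import *
from workcell import manip
s=manip.observe();np.set_printoptions(suppress=True)
f=manip.grab_frame("scene"); g=manip.grab_frame("top")
cv2.imwrite("pics/b2.png",np.hstack([crop(f,245,130,75,90,5),crop(g,195,140,80,90,5)]))
print(s["eef_pos"],s["width"],s["wrist_force"])
for u in (.0,): print(tg(u)[1],delta(s,*tg(u)))
E
```

```text
t: 19.9
eef_pos: [0.5145, 0.0458, 0.0778]
tool_rot: [0.055, 0.888, -0.455, -0.028]
wrist_force: [0.4, 1.0, -1.5]
width: 0.0574
[0.5144791  0.04581017 0.07775604] 0.05738508626279395 [ 0.44888184  1.04123949 -1.51442269]
[0.51425883 0.0454534  0.0724875 ] (array([ 0.0011,  0.0009, -0.0011]), array([ 0.2, -0.3,  5.3]))
```

View pics/b2.png

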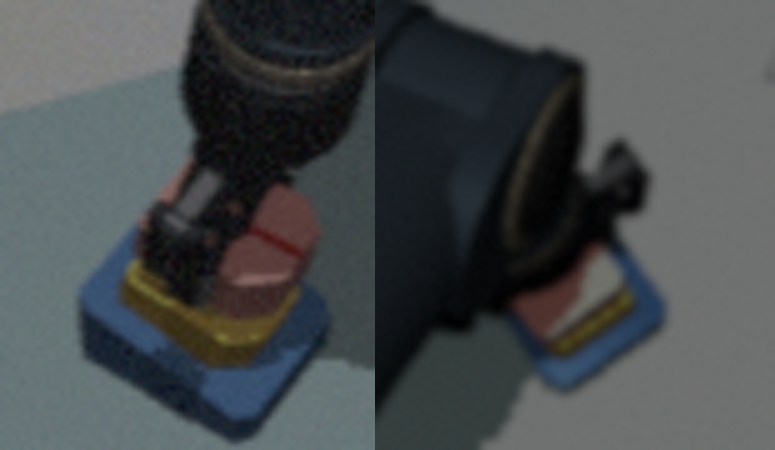

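```bash
python3 - <<'E'
from tg import *
d=pickle.load(open("f4.pkl","rb"))
print(-d["top"]["R"].T@d["top"]["t"])
P=lambda x,y,z,up: B+R7.apply([x,y,z+up])
Y=lambda x,y,z: O+R14.apply([x,y,z])
f=lambda u,v,p,k=5:((p-np.array([u,v])+.5)*k-.5).round(0)
for y in (-.02,0,.02):
    for nm,X in (("pink back top",P(-.036,y,.032,.0053)),("yellow back top",Y(-.036,y,.022)),("yellow back bot",Y(-.036,y,0))):
        print(y,nm,"top crop",f(195,140,proj(d["top"],X))+[375,0])
for y in (0,):
    for nm,X in (("pink front top",P(.036,y,.040,.0053)),("pink front bot plinth",P(.036,y,.008,.0053)),("yellow front top",Y(.036,y,.03)),("pink top mid",P(0,0,.036,.0053))):
        print(y,nm,"scene crop",f(245,130,proj(d["scene"],X)))
E
```

```text
[ 0.43245602 -0.01629016  1.05599528]
-0.02 pink back top top crop [616. 293.]
-0.02 yellow back top top crop [624. 307.]
-0.02 yellow back bot top crop [630. 317.]
0 pink back top top crop [586. 314.]
0 yellow back top top crop [596. 327.]
0 yellow back bot top crop [602. 336.]
0.02 pink back top top crop [557. 335.]
0.02 yellow back top top crop [567. 347.]
0.02 yellow back bot top crop [574. 356.]
0 pink front top scene crop [302. 259.]
0 pink front bot plinth scene crop [291. 295.]
0 yellow front top scene crop [284. 319.]
0 pink top mid scene crop [235. 222.]
```

```bash
python3 -m inch '[[[0,0,0],[0,0,0.8],45],[[0,0,0],[0,0,1.6],45],[[0,0,0],[0,0,2.4],45],[[0,0,0],[0,0,3],45],[[0,0,0],[0,0,3.4],45],[[0,0,0],[0,0,3.8],45],[[0,0,0],[0,0,4.1],45],[[0,0,0],[0,0,4.4],45],[[0,0,0],[0,0,4.4],45],[[0,0,0],[0,0,4.4],45]]'
```

```text
t: 21.0
eef_pos: [0.514, 0.0455, 0.0734]
tool_rot: [0.055, 0.888, -0.455, -0.028]
wrist_force: [0.2, -0.1, -0.8]
width: 0.0573
```

```bash
python3 -m inch '[[[0,0,0],[0,0,0.2],45],[[0,0,0],[0,0,0.4],45],[[0,0,0],[0,0,0.6],45],[[0,0,0],[0,0,0.7],45],[[0,0,0],[0,0,0.8],45],[[0,0,0],[0,0,0.9],45],[[0,0,0],[0,0,1],45],[[0,0,0],[0,0,1.1],45],[[0,0,0],[0,0,1.2],45],[[0,0,0],[0,0,1.2],45]]'
```

```text
t: 22.0
eef_pos: [0.5139, 0.0455, 0.0726]
tool_rot: [0.054, 0.888, -0.455, -0.029]
wrist_force: [-1.9, 0.4, 5.2]
width: 0.0574
```

```bash
python3 -m inch '[[[0,0,0],[0,0,0.2],45],[[0,0,0],[0,0,0.4],45],[[0,0,0],[0,0,0.4],45],[[0,0,0],[0,0,0.2],50],[[0,0,0],[0,0,0],55],[[0,0,0],[0,0,0],60],[[0,0,0],[0,0,0],66],[[0,0,0],[0,0,0],74],[[0,0,0],[0,0,0],82],[[0,0,0],[0,0,0],82]]'
python3 - <<'E'
from tg import *
from workcell import manip
s=manip.observe();print(s["eef_pos"],s["width"],s["wrist_force"])
f=manip.grab_frame("scene"); g=manip.grab_frame("top")
cv2.imwrite("pics/b3.png",np.hstack([crop(f,245,130,75,90,5),crop(g,195,140,80,90,5)]))
E
```

```text
t: 23.0
eef_pos: [0.5139, 0.0454, 0.0721]
tool_rot: [0.055, 0.888, -0.455, -0.028]
wrist_force: [-0.1, -0.4, -0.5]
width: 0.0822
[0.51389134 0.04540477 0.07213103] 0.08223429567196985 [-0.10922658 -0.42307834 -0.49979748]
```

View pics/b3.png

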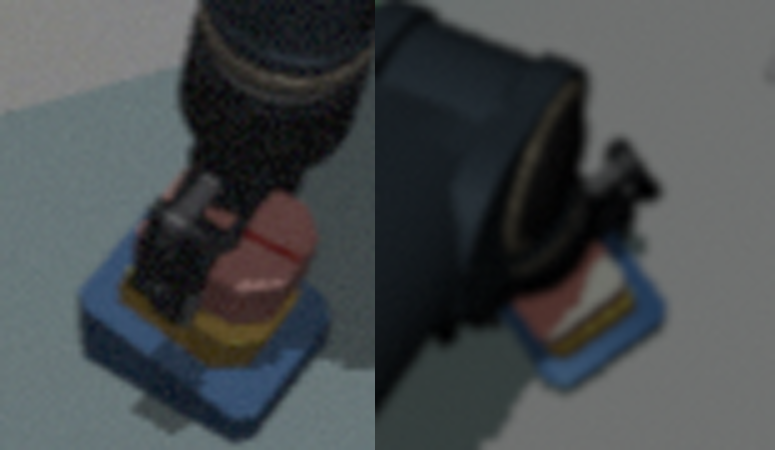

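```bash
python3 -m inch '[[[0,0,0],[0,0,-2],82],[[0,0,0],[0,0,-7],82],[[0,0,0],[0,0,-15],82],[[0,0,0],[0,0,-27],82],[[0,0,0],[0,0,-42],82],[[0,0,0],[0,0,-60],82],[[0,0,0],[0,0,-80],82],[[0,0,0],[0,0,-98],82],[[0,0,0],[0,0,-110],82],[[0,0,0],[0,0,-115],82]]'
python3 - <<'E'
from tg import *
from workcell import manip
s=manip.observe();np.set_printoptions(suppress=True)
print(s["eef_pos"],delta(s,Rcast(15)*TC,[.46,.3,.25]))
E
```

```text
t: 24.1
eef_pos: [0.5263, 0.0537, 0.1881]
tool_rot: [0.054, 0.888, -0.455, -0.028]
wrist_force: [-0.7, -0.2, 0.5]
width: 0.0821
[0.52625046 0.05370762 0.18805788] (array([ 0.1195, -0.0219,  0.3617]), array([-238.6,  -82. ,  -72.4]))
```

```bash
python3 -m inch '[[[0.005,0,0.01],[-8,-2,-8],82],[[0.015,0,0.04],[-28,-8,-22],82],[[0.03,-0.005,0.09],[-58,-18,-38],82],[[0.05,-0.01,0.15],[-95,-32,-52],82],[[0.07,-0.01,0.21],[-135,-46,-62],82],[[0.09,-0.015,0.27],[-175,-60,-68],82],[[0.105,-0.02,0.32],[-208,-72,-71],82],[[0.115,-0.02,0.35],[-230,-79,-72],82],[[0.12,-0.02,0.36],[-238,-82,-72],82],[[0.12,-0.02,0.36],[-238,-82,-72],82]]'
cat > fin.py <<'E'
from tg import *
import sys
d=pickle.load(open(sys.argv[1],"rb"))
dr=np.array([np.cos(np.radians(35.8)),np.sin(np.radians(35.8))])
C=B+R7.apply([0,0,.036])   # expected centre of pink top
for n,vt,bx in (("scene",88,(255,150,70,80)),("top",60,(205,160,60,70))):
    H=hsv(d[n]);u,v,w,h=bx
    m=cv2.inRange(H,(0,35,vt),(15,255,255))|cv2.inRange(H,(168,35,50),(180,255,255));z=np.zeros_like(m);z[v:v+h,u:u+w]=m[v:v+h,u:u+w]
    z=cv2.morphologyEx(z,cv2.MORPH_CLOSE,np.ones((3,3)))
    c,y,s,P=fitface(d[n],z,C[:2],np.radians(35.8),C[2],0.)
    e=c-C[:2];print(n,"pink top c",c.round(4),"expect",C.round(4),"yaw",np.degrees(y).round(1)%360,np.round(s,1),"err along/across",(e@dr*1000).round(1),((e[1]*dr[0]-e[0]*dr[1])*1000).round(1))
    if n=="scene":
        f=lambda p:((p-np.array([245,130])+.5)*5-.5).round(0)
        for k,X in (("pink front top",B+R7.apply([.036,0,.04])),("pink back L top",B+R7.apply([-.031,-.029,.0325])),("pink mid top",C)): print(k,f(proj(d[n],X)))
    c0=None
E
python3 - <<'E'
from tg import *
from workcell import manip
f=manip.grab_frame("scene"); g=manip.grab_frame("top")
pickle.dump({"scene":f,"top":g},open("f5.pkl","wb"))
cv2.imwrite("pics/b4.png",np.hstack([crop(f,245,130,75,90,5),crop(g,195,140,80,90,5)]))
for n,q in (("scene",f),("top",g)): cv2.imwrite(f"pics/{n}5.png",cv2.resize(q["color"][:,:,::-1],(800,600)))
E
python3 fin.py f5.pkl
```

```text
t: 25.1
eef_pos: [0.4587, 0.3004, 0.2474]
tool_rot: [0.002, 0.795, -0.607, 0.0]
wrist_force: [-0.4, -1.0, -0.4]
width: 0.0822
scene pink top c [0.5224 0.0427] expect [0.5173 0.0477 0.1032] yaw 37.5 [75.5 71.1] err along/across 1.3 -7.0
pink front top [300. 265.]
pink back L top [141. 238.]
pink mid top [233. 228.]
top pink top c [0.5236 0.068 ] expect [0.5173 0.0477 0.1032] yaw 45.89999999999998 [35.4 33.2] err along/across 17.0 12.9
```

View pics/b4.png

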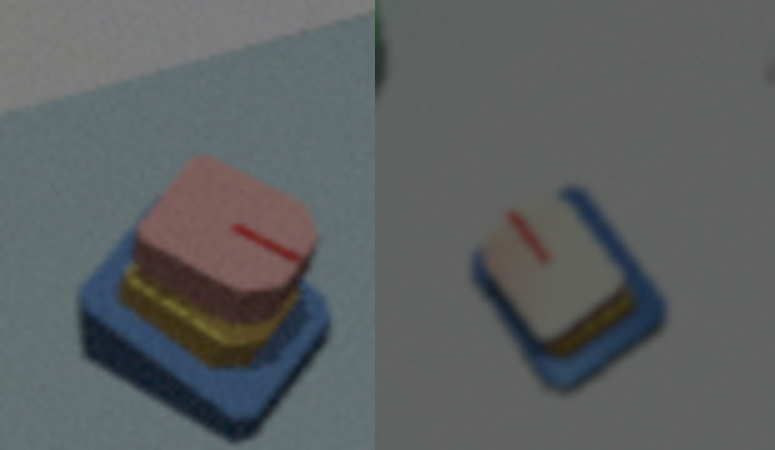

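View pics/scene5.png

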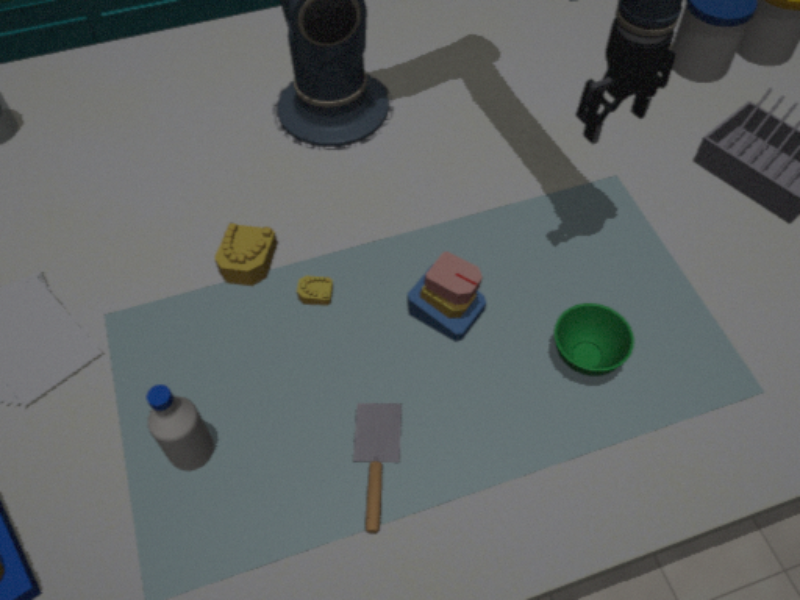

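```bash
python3 - <<'E'
from tg import *
d=pickle.load(open("f5.pkl","rb"));f,g=d["scene"],d["top"]
P=lambda x,y:((np.array([x,y])+.5)/5-.5)
a=lambda x,y:P(x,y)+[245,130]; b=lambda x,y:P(x-375,y)+[195,140]
for k,s_,t_ in (("mid",(234,227),(547,262)),("front",(301,261),(509,210)),("backL/right",(137,235),(556,342)),("back right -y?",(207,155),(631,291))):
    X,e=tri(f,a(*s_),g,b(*t_));print(k,X.round(4),"gap",round(e*1000,1))
    l=R7.inv().apply(X-B)
    print("   in bite frame mm",(l*1000).round(1))
C=B+R7.apply([0,0,.036]);print("exp mid in top crop",((proj(g,C)-[195,140]+.5)*5-.5+[375,0]).round(0))
H=hsv(f);z=np.zeros(H.shape[:2],np.uint8)
m=cv2.inRange(H,(0,35,88),(15,255,255))|cv2.inRange(H,(168,35,50),(180,255,255));z[158:192,268:312]=m[158:192,268:312]
z=cv2.morphologyEx(z,cv2.MORPH_OPEN,np.ones((3,3)));c,y,s,Q=fitface(f,z,C[:2],np.radians(35.8),C[2],0.)
print(c,np.degrees(y),s)
# base still there, bystanders (scene blobs before/after)
d0=pickle.load(open("f0.pkl","rb"))
for n in d:
    df=cv2.absdiff(cv2.GaussianBlur(d0[n]["color"],(5,5),0),cv2.GaussianBlur(d[n]["color"],(5,5),0)).max(2)
    for nm,X in (("bowl",(.655,.217,.03)),("spat",None),("bottle",(.615,-.383,.08)),):
        if X:
            u,v=proj(d[n],X).astype(int);print(n,nm,df[max(v-25,0):v+25,u-25:u+25].max())
    print(n,"spat",df[255:345,220:265].max() if n=="scene" else df[98:165,270:310].max())
E
python3 - <<'E'
import sys;sys.path.insert(0,'.')
E
```

```text
mid [0.5173 0.0487 0.1033] gap 1.3
   in bite frame mm [ 0.5  0.8 36.2]
front [0.5458 0.07   0.1044] gap 1.3
   in bite frame mm [35.8  1.5 41.7]
backL/right [0.472  0.0331 0.0478] gap 29.1
   in bite frame mm [-38.2  14.7 -24.5]
back right -y? [0.5044 0.0186 0.1534] gap 35.9
   in bite frame mm [-33.4 -16.   82.5]
exp mid in top crop [550. 262.]
[0.51741003 0.04709983] 397.9810371398926 (73.23992156982422, 57.678627014160156)
scene bowl 6
scene bottle 5
scene spat 5
top bowl 5
top bottle 5
top spat 5
```

```bash
python3 - <<'E'
from workcell import manip
s=manip.observe();print(s["t"],abs(s["joint_vel"]).max())
print(manip.close_job())
E
```

```text
25.2 0.016615936121972326
the job is handed in; nothing more can be done
None
```

I piled the set as asked and handed it in at 25.2 s. The medium yellow cast (72 × 58 mm, picked over the two other sizes on the table) sits on the blue slope. The pink cast stands teeth down on the yellow one's teeth. Each piece was lowered until the wrist force showed contact (about 13 N for the yellow, 7 N for the pink) before I let go.

Last checks:
- **Yellow cast:** within about 2 mm of the slope's middle and 1–2° in turn, with its front teeth to the low end.
- **Pink cast:** its top centre is within about 1 mm of where it should be over the yellow's teeth, and its turn is within about 2–3°.
- **Top level:** two points on the red line differ by 1.1 mm over 35 mm, about 1.8°. That is within my measuring noise, so I could not confirm it more closely.
- **Base and bystanders:** I measured the base after the yellow cast went on and it had not moved noticeably. After the pink cast I judged it only by eye. The bowl, spatula and bottle look the same in the pictures from before and after.

Checks that failed or disagreed:
- **Back corners:** I paired the pink cast's two back corners wrongly between the views (gaps of about 30 mm), so I threw that result out.
- **Pink outline:** the automatic outline failed in the top view because of glare. Its first try in the scene view took in the sides as well (size 75 × 71 mm, 7 mm off across); the cleaned mask gave 73 × 58 mm at the expected place.

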